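# Unstack the solder bench and set each block in its place

### The arm

A 6-joint arm with a two-finger parallel gripper is mounted at the origin on the work surface; the furniture and walls round the work are solid. World frame = base frame: x ahead of the robot, y to its left, z up, the work surface at z = 0. Lengths are in mm, angles in rad, forces in N, time in s.
With the tool pointing down it reaches from about 250 to 725 mm from the base axis. Payload 9.7 kg.
Tool frame: the origin (TCP) lies on the centre line of the jaws, within the pads' length; the fingertips stand 11 mm ahead of it and the grasp point (between the pads) lies 8 mm behind it (robot.tip_extent is the distance from the TCP to the fingertips, in mm); z points along the fingers, y is the line along which they close (so a half turn about z gives the same grasp; the last joint's range is limited). The gripper opens to 85 mm and grips with 20 to 120 N. Pads are 22 mm wide; open, the fingers measure 114 mm over their backs; the gripper's body (76 mm by 85 mm) begins 54 mm behind the grasp point. The pads swing forward as they close: fully open they stand 13 mm farther back than shut.
Start: joints at [1.341, 0.087, 0.176, 1.66, 0, 1.571], TCP at [125.278, 535.539, 242.284] pointing down, gripper open.
Joint ranges: [-3.13, 3.13], [-0.85, 1.81], [-1.15, 1.24], [-2.2, 2.28], [-1.44, 1.52], [-3.14, 3.14]. Speed limits (rad/s): [2.22, 2.22, 2.57, 3.14, 3.14, 3.14].

### API

Orientations are given as a unit quaternion [x, y, z, w].
In Python, from workcell import robot, imaging, models gives the robot as it stands.
- The arm moves only by the tool carry_out, never from a script. Its argument "series" is one flat list of numbers, 7 for each row, row after row: the closure, from -1 (fully open) to 1 (shut), then the shift along the tool's x, y, z in cm, then the turn, a rotation vector about the tool's x, y, z in rad. In form: [jaw, dx, dy, dz, wx, wy, wz, jaw, dx, dy, dz, wx, wy, wz, ...]. A call has 1 to 5 rows; each row shifts and turns the commanded pose from where the row before left it, along the tool's axes as they then stand; what a row does not reach is not made up. A row lasts 1/8 s, in which the tool goes at most 62.5 mm and 10.7 degrees, less where a joint would pass 70% of its speed; a pose out of reach is approached as far as the arm can. A call with a gripper value outside its range is refused whole. The fingers move at their own pace and stop on an object; "newtons" is the grip in N (left out, the last holds). Time passes only in rows, so rows that do not move let the fingers close. It gives the time, the measured TCP pose, the force, the opening and the grip force at its end, in the units of the state.
- robot.get_obs(): the state, without advancing time (a new reading comes with each control period).
- imaging.grab_frame(name): name is "scene" or "side" or "wrist"; returns the picture (384x512x3 uint8, red, green, blue); there is no depth.
- imaging.camera_params(name): a dict with "mtx" (3x3 intrinsics, pixels), "view" (4x4, takes a point from world to camera coordinates); the wrist camera has in their place "T_tool_cam" (4x4, takes a point from camera to tool coordinates, whose origin is the TCP and whose axes are the flange's). Camera axes: x right, y down, z forward; pixel columns grow to the right and rows downward; lengths in mm; the calibration is good to about 2 mm. A picture is of the moment at which its call begins: read the wrist's pose just before it. camera_params takes no time and is no camera call.
- robot.job_done(): hands the job in; it is judged then, once.
Trained networks look in the newest picture that a camera, given by its name, has taken for a name from the list of things; names that differ only in an ending like _2 or _b are one class to them, and where a whole thing is asked for, a point or a joint stands for the part that bears it (a point fixed in the world has none). Each returns a list of dicts, best first, with "p" (0 to 1); they miss things now and then, are a little off and sometimes report something else, mostly with a low value. They report only what shows in the picture. A call takes as long as a camera call.
- models.recognise(camera, query): "xyz" ([x, y, z] in mm, in world coordinates, good to about 4 mm: the middle of the surface that is visible of it).
The state is a dict: "clock": time; "joints": joint angles; "qd": joint speeds; "joint_efforts": joint torques, N m; "tcp_pos": TCP position; "tool_rot": TCP orientation; "contact_force": force on the tool from outside, world axes, zero at the start; "ft_torque": the same for the moment, N m; "grip_width": opening from 0.0 (shut) to 1.0 (fully open); "gripper_force": force on a finger pad.
Only numpy, scipy, OpenCV 4.12 (cv2) and the standard library are available. Lean on these libraries where they do the work, as an engineer would, in place of code of your own. Each camera call takes 0.05 s, during which the arm holds its last target. There are 200 camera calls.

### The job

Somebody has piled everything up: take the stack apart and set each piece flat in the middle of its own place: the amber bottle upright in the porcelain dish, the white ceramic soldering block on the firebrick, the grooved brass block in the wooden tray (lying along the tray, between its end lips), and the blue and steel bench block on the black rubber pad (lengthwise along the pad). Keep all pieces right way up, never let the bottle tip, and leave the round tin where it stands.

Things in the scene. Friction and masses are not known exactly. Their poses are not given: they have to be found in the camera images.
- amber_bottle: amber glass bottle with black cap, loose, stands on top of the stack (on the ceramic block). Round, 42 mm diameter, 76 mm high, straight-sided over the lower part, up to 40 mm or more. Origin: centre of its underside; z up. About 0.08 kg.
- ceramic_block: white ceramic soldering block with rows of small dark holes on top, loose, lies on the brass block. 48 mm along its x, 68 mm along its y, 20 mm high. Origin: centre of its underside. About 0.12 kg.
- brass_block: brass forming block with five lands and four grooves across its top, loose, lies on the bench block. 56 mm along its x, 90 mm along its y, 20 mm high; the grooves are 10 mm deep and run along x, so the two long sides (facing +x and -x) are flat for gripping. Origin: centre of its underside. About 0.40 kg.
- bench_block: bench block at the bottom of the stack, loose, stands on the bench: blue nylon base with a bright steel plate on top. 64 mm along its x, 112 mm along its y, 26 mm high in all (blue base 20 mm; the steel plate is 2 mm smaller all round). Origin: centre of its underside. About 0.45 kg.
- dish: white porcelain dish with a wavy rim, fixed to the bench: the bottle's place. 115 mm across, rim 20 mm high, almost flat floor about 60 mm across; the bottle's underside comes to rest about 5 mm above the dish's origin. Origin: centre of its underside, on the bench.
- firebrick: pale yellow half firebrick, fixed to the bench: the ceramic block's place. 111 x 113 mm, top face 64 mm above its origin. Origin: centre of its underside, on the bench.
- wood_tray: dark wooden tray, fixed to the bench: the brass block's place. 72 mm along its x, 120 mm along its y; floor 6 mm above its origin; a lip 12 mm high (measured from the bench) and 6 mm thick at each y end, 108 mm apart inside; the long sides are open. Origin: centre of its underside, on the bench.
- rubber_pad: black rubber pad, fixed to the bench: the bench block's place. 82 mm along its x, 130 mm along its y, 8 mm thick. Origin: centre of its underside, on the bench.
- ring_tin: round aluminium tin with an orange patch on its lid, loose, stands among the places: a bystander to be left alone. 76 mm diameter, 32 mm high. Origin: centre of its underside.

How it is judged:
By the outcome, as a careful person would: the job done as asked, in the order asked, and still so for the second after the job is handed in, with the robot touching nothing.
It also fails if it takes over 112 s, if anything falls off the work surface, if the arm or the gripper's body presses on something with over 40 N, if the wrist force passes 120 N, or if a joint passes its speed limit or range.

## Working session

There is one attempt and no reset: what is moved stays moved. The work goes in short steps, Python scripts to look and compute and a tool call to move; the robot and the scene stay as the last step left them, time stands still between calls to the robot, and variables do not carry over. Pictures are saved under pics/ and viewed, at most 14 in all, crops included, and the job is handed in when it is done.

Besides the shell and the picture viewer there is one more tool, called as name(argument=value, ...) on one line, values as JSON. carry_out: Moves the arm, as the interface text tells. Its arguments: {"type":"object","properties":{"series":{"type":"array","items":{"type":"number"}},"newtons":{"type":"number"}},"required":["series"]}

```bash
ls; mkdir -p pics
python3 - <<'E'
from workcell import robot, imaging, models
import cv2,numpy as np
o=robot.get_obs();print({k:np.round(v,3).tolist() for k,v in o.items()})
for c in ["scene","side"]:
    im=imaging.grab_frame(c);cv2.imwrite(f"pics/{c}0.png",cv2.cvtColor(im,cv2.COLOR_RGB2BGR))
    for q in ["amber_bottle","ceramic_block","brass_block","bench_block","dish","firebrick","wood_tray","rubber_pad","ring_tin"]:
        print(c,q,[(round(d["p"],2),np.round(d["xyz"]).tolist()) for d in models.recognise(c,q)[:2]])
    p=imaging.camera_params(c);print(np.round(p["mtx"],1).tolist(),np.round(p["view"],3).tolist())
print(imaging.camera_params("wrist"), robot.tip_extent)
E
```

```text
pics
{'clock': 0.0, 'joints': [1.341, 0.087, 0.175, 1.66, -0.0, 1.571], 'qd': [-0.001, -0.001, -0.001, -0.0, -0.001, -0.002], 'joint_efforts': [-0.001, -52.039, 46.48, 0.016, -0.0, -0.0], 'tcp_pos': [125.23, 535.344, 241.611], 'tool_rot': [0.115, 0.993, -0.001, -0.0], 'contact_force': [0.226, 0.397, 0.64], 'ft_torque': [0.035, -0.002, 0.032], 'gripper_force': 0.0, 'grip_width': 0.995}
scene amber_bottle [(0.87, [384.0, 327.0, 105.0])]
scene ceramic_block [(0.52, [374.0, 308.0, 65.0])]
scene brass_block [(0.58, [372.0, 294.0, 34.0]), (0.51, [381.0, -341.0, 62.0])]
scene bench_block [(0.6, [367.0, 285.0, 20.0])]
scene dish [(0.67, [450.0, 100.0, 11.0])]
scene firebrick [(0.64, [382.0, -342.0, 61.0])]
scene wood_tray [(0.75, [441.0, -96.0, 7.0])]
scene rubber_pad [(0.8, [614.0, -124.0, 9.0]), (0.46, [444.0, -98.0, 8.0])]
scene ring_tin [(0.84, [627.0, 87.0, 30.0])]
[[380.8, 0.0, 260.5], [0.0, 380.8, 191.4], [0.0, 0.0, 1.0]] [[0.721, -0.693, -0.016, -358.938], [-0.455, -0.456, -0.765, 267.351], [0.523, 0.558, -0.644, 763.567], [0.0, 0.0, 0.0, 1.0]]
side amber_bottle [(0.68, [381.0, 317.0
[... 387 characters left out ...]
4, 0.0, 260.7], [0.0, 470.4, 197.3], [0.0, 0.0, 1.0]] [[0.813, -0.583, -0.015, -429.555], [-0.31, -0.411, -0.857, 223.5], [0.494, 0.701, -0.514, 962.212], [0.0, 0.0, 0.0, 1.0]]
{'mtx': array([[323.13688687,   0.        , 251.46757802],
       [  0.        , 323.13688687, 189.00058793],
       [  0.        ,   0.        ,   1.        ]]), 'T_tool_cam': array([[-7.14898991e-04, -9.49133147e-01, -3.14874194e-01,
         8.08280206e+01],
       [ 9.99999536e-01, -4.75405104e-04, -8.37400846e-04,
         5.02292139e-01],
       [ 6.45112101e-04, -3.14874647e-01,  9.49133047e-01,
        -1.31561322e+02],
       [ 0.00000000e+00,  0.00000000e+00,  0.00000000e+00,
         1.00000000e+00]])} 11.0
```

View pics/scene0.png

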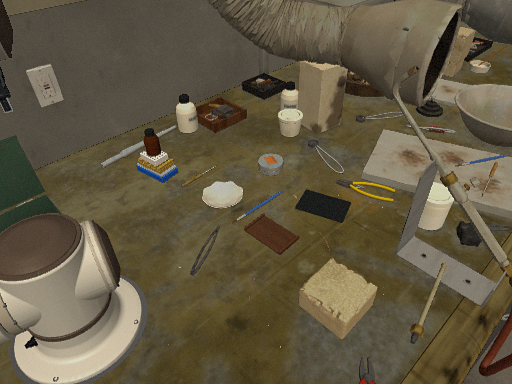

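View pics/side0.png

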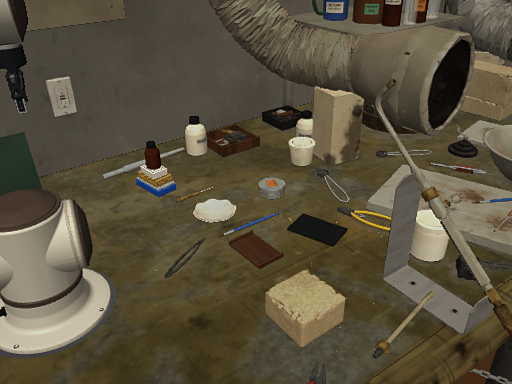

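The scene view shows the stack at about (157,165), dish (222,195), tin (270,163), tray (271,233), pad (323,206) and firebrick (338,297). The side view agrees. Next I bring the wrist camera over the stack.

```bash
cat > h.py <<'E'
from workcell import robot, imaging, models
import cv2,numpy as np
from scipy.spatial.transform import Rotation as R
def pose():
    o=robot.get_obs(); return np.array(o["tcp_pos"]),R.from_quat(o["tool_rot"]).as_matrix(),o
def st():
    p,r,o=pose(); print("t",round(o["clock"],2),"tcp",np.round(p,1),"yaw",round(np.degrees(np.arctan2(r[1,0],r[0,0])),2),"tilt",np.round(r[:2,2],3),"w",round(o["grip_width"],3),"g",round(o["gripper_force"],1),"F",np.round(o["contact_force"],1),"j",np.round(o["joints"],2))
def go(*tg):
    "print tool-axis shifts in cm (total, n rows, per row) for successive targets (x,y,z,yawdeg or None)"
    p,r,o=pose(); th=np.arctan2(r[1,0],r[0,0])
    for t in tg:
        d=np.array(t[:3],float)-p; c,s=np.cos(th),np.sin(th)
        v=np.array([c*d[0]+s*d[1], s*d[0]-c*d[1], -d[2]])/10
        w=0 if len(t)<4 else -((np.radians(t[3])-th+np.pi/2)%np.pi-np.pi/2) if len(t)==4 else -((np.radians(t[3])-th+np.pi)%(2*np.pi)-np.pi)
        n=int(max(np.ceil(np.linalg.norm(v)/6.0),np.ceil(abs(w)/.18),1))
        print(t,"n",n,"per row",np.round(v/n,3),"wz",round(w/n,4),"tot",np.round(v,2))
        p=np.array(t[:3],float); th-=w
def grab(c,name=None):
    p,r,o=pose(); im=imaging.grab_frame(c); q=imaging.camera_params(c)
    if c=="wrist":
        T=np.eye(4);T[:3,:3]=r;T[:3,3]=p; V=np.linalg.inv(T@q["T_tool_cam"])
    else: V=np.array(q["view"])
    if name:
        cv2.imwrite(f"pics/{name}.png",cv2.cvtColor(im,cv2.COLOR_RGB2BGR)); np.savez(f"pics/{name}.npz",K=q["mtx"],V=V)
    return im
def ray(name,uv,z):
    "pixel -> world point on plane z"
    d=np.load(f"pics/{name}.npz"); W=np.linalg.inv(d["V"])
    uv=np.atleast_2d(uv).astype(float); a=np.c_[uv,np.ones(len(uv))]@np.linalg.inv(d["K"]).T@W[:3,:3].T
    c=W[:3,3]; return c+a*((z-c[2])/a[:,2])[:,None]
def proj(name,P):
    d=np.load(f"pics/{name}.npz"); q=(np.atleast_2d(P)@d["V"][:3,:3].T+d["V"][:3,3])@d["K"].T
    return q[:,:2]/q[:,2:]
E
python3 -c "
from h import *
st();go((375,300,290))"
```

```text
t 1.0 tcp [125.3 535.5 242.3] yaw 166.83 tilt [ 0. -0.] w 1.005 g 0.0 F [ 1.  -1.   0.3] j [ 1.34  0.09  0.18  1.66 -0.    1.57]
(375, 300, 290) n 6 per row [-4.947 -2.874 -0.795] wz 0.0 tot [-29.68 -17.25  -4.77]
```

carry_out(series=[-1, -4.95, -2.87, -0.8, 0, 0, 0, -1, -4.95, -2.87, -0.8, 0, 0, 0, -1, -4.95, -2.87, -0.8, 0, 0, 0])

```text
clock: 1.38
tcp_pos: [251.1, 416.6, 266.5]
tool_rot: [0.114, 0.993, 0.0, 0.0]
contact_force: [1.3, 0.6, -0.7]
grip_width: 1.002
gripper_force: 0.0
```

carry_out(series=[-1, -4.95, -2.87, -0.8, 0, 0, 0, -1, -4.95, -2.87, -0.8, 0, 0, 0, -1, -4.95, -2.87, -0.8, 0, 0, 0, -1, 0, 0, 0, 0, 0, 0, -1, 0, 0, 0, 0, 0, 0])

```text
clock: 2.0
tcp_pos: [375.2, 300.2, 290.2]
tool_rot: [0.115, 0.993, 0.0, -0.0]
contact_force: [-0.0, -1.2, -0.4]
grip_width: 0.998
gripper_force: 0.0
```

```bash
python3 -c "
from h import *
st();grab('wrist','w1')"
```

```text
t 2.0 tcp [375.2 300.2 290.2] yaw 166.78 tilt [-0.  0.] w 0.998 g 0.0 F [-0.  -1.2 -0.4] j [ 0.67 -0.06  0.13  1.75  0.    0.91]
```

View pics/w1.png

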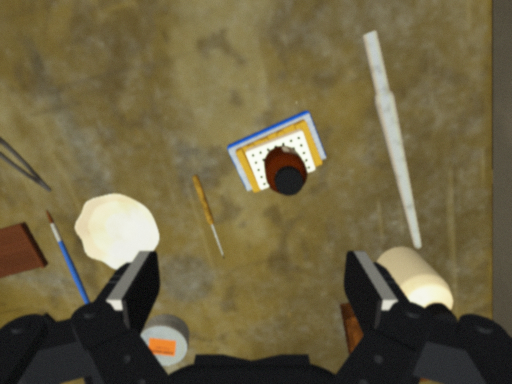

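The wrist view shows the stack at about (278,152), with the bottle cap at (288,180). The dish is at (118,230). I'll zoom in on the stack.

```bash
python3 -c "
import cv2
im=cv2.imread('pics/w1.png')[100:205,215:335]
cv2.imwrite('pics/w1c.png',cv2.resize(im,None,fx=5.6,fy=5.6,interpolation=cv2.INTER_CUBIC))"
```

```text
(no output)
```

View pics/w1c.png

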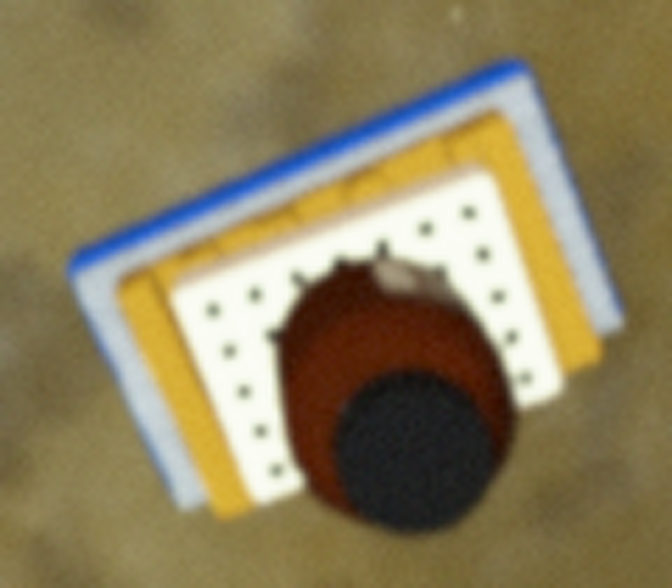

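Run:
```python
from h import *
f=lambda P:(np.array(P)+.5)/5.6-.5+np.array([215,100])
for n,P,z in [("cer",[(172,292),(490,168),(563,395),(258,503)],66),("brass",[(120,285),(500,112),(602,360),(215,515)],46),("steel",[(75,270),(525,72),(622,325),(182,508)],26)]:
    Q=ray("w1",f(P),z)[:,:2]; e=np.roll(Q,-1,0)-Q
    print(n,np.round(Q.mean(0),1),"len",np.round(np.linalg.norm(e,axis=1),1),"ang",np.round(np.degrees(np.arctan2(e[:,1],e[:,0]))%180,1))
print("cap",ray("w1",f([(415,450)]),142))
```

```text
cer [386.2 331.6] len [66.9 48.9 66.  47.7] ang [98.3  7.2 97.3  8.3]
brass [386.3 330.7] len [86.  57.5 89.6 54.9] ang [101.4  11.9  99.7   8.2]
steel [385.3 330.4] len [106.1  60.4 107.4  60.2] ang [100.5  10.9 100.4   9.6]
cap [[386.19047279 332.46508897 142.        ]]
```

The crop shows the ceramic corners at (172,292), (490,168), (563,395) and (258,503), with the cap centre at (415,450). The measured edge lengths match the known sizes. Next is a quick survey of the places.

```bash
python3 -c "
from h import *
go((540,-20,290),(370,-320,290))"
```

```text
(540, -20, 290) n 7 per row [-3.340e+00 -3.924e+00  2.000e-03] wz 0.0 tot [-2.338e+01 -2.747e+01  1.000e-02]
(370, -320, 290) n 6 per row [ 1.622 -5.513 -0.   ] wz 0.0 tot [  9.73 -33.08  -0.  ]
```

carry_out(series=[-1, -3.34, -3.92, 0, 0, 0, 0, -1, -3.34, -3.92, 0, 0, 0, 0, -1, -3.34, -3.92, 0, 0, 0, 0, -1, -3.34, -3.92, 0, 0, 0, 0])

```text
clock: 2.55
tcp_pos: [469.6, 117.2, 290.2]
tool_rot: [0.113, 0.994, 0.0, 0.0]
contact_force: [0.4, 0.7, 1.1]
grip_width: 1.0
gripper_force: 0.0
```

carry_out(series=[-1, -3.34, -3.92, 0, 0, 0, 0, -1, -3.34, -3.92, 0, 0, 0, 0, -1, -3.34, -3.92, 0, 0, 0, 0, -1, 0, 0, 0, 0, 0, 0, -1, 0, 0, 0, 0, 0, 0])

```text
clock: 3.18
tcp_pos: [540.2, -18.9, 290.0]
tool_rot: [0.114, 0.993, 0.0, -0.0]
contact_force: [0.1, -0.3, -0.1]
grip_width: 0.998
gripper_force: 0.0
```

```bash
python3 -c "
from h import *
st();grab('wrist','w2')"
```

```text
t 3.17 tcp [540.2 -18.9 290. ] yaw 166.91 tilt [-0.001  0.   ] w 0.998 g 0.0 F [ 0.1 -0.3 -0.1] j [-0.04  0.09  0.27  1.75  0.    0.19]
```

carry_out(series=[-1, 1.62, -5.51, 0, 0, 0, 0, -1, 1.62, -5.51, 0, 0, 0, 0, -1, 1.62, -5.51, 0, 0, 0, 0])

```text
clock: 3.6
tcp_pos: [454.5, -169.6, 290.6]
tool_rot: [0.113, 0.994, -0.0, 0.0]
contact_force: [1.4, -0.3, 0.4]
grip_width: 1.003
gripper_force: 0.0
```

carry_out(series=[-1, 1.62, -5.51, 0, 0, 0, 0, -1, 1.62, -5.51, 0, 0, 0, 0, -1, 1.62, -5.51, 0, 0, 0, 0, -1, 0, 0, 0, 0, 0, 0, -1, 0, 0, 0, 0, 0, 0])

```text
clock: 4.22
tcp_pos: [370.9, -318.9, 290.5]
tool_rot: [0.114, 0.993, 0.0, 0.0]
contact_force: [-0.5, -0.9, -0.3]
grip_width: 1.002
gripper_force: 0.0
```

```bash
python3 -c "
from h import *
st();grab('wrist','w3')
a=cv2.imread('pics/w2.png');b=cv2.imread('pics/w3.png')
cv2.imwrite('pics/w2b.png',cv2.resize(a,(800,600),interpolation=cv2.INTER_CUBIC))
cv2.imwrite('pics/w3b.png',cv2.resize(b,(800,600),interpolation=cv2.INTER_CUBIC))
"
```

```text
t 4.22 tcp [ 370.9 -318.9  290.5] yaw 166.89 tilt [0. 0.] w 1.002 g 0.0 F [-0.5 -0.9 -0.3] j [-0.71 -0.04  0.15  1.75  0.   -0.48]
```

View pics/w2b.png

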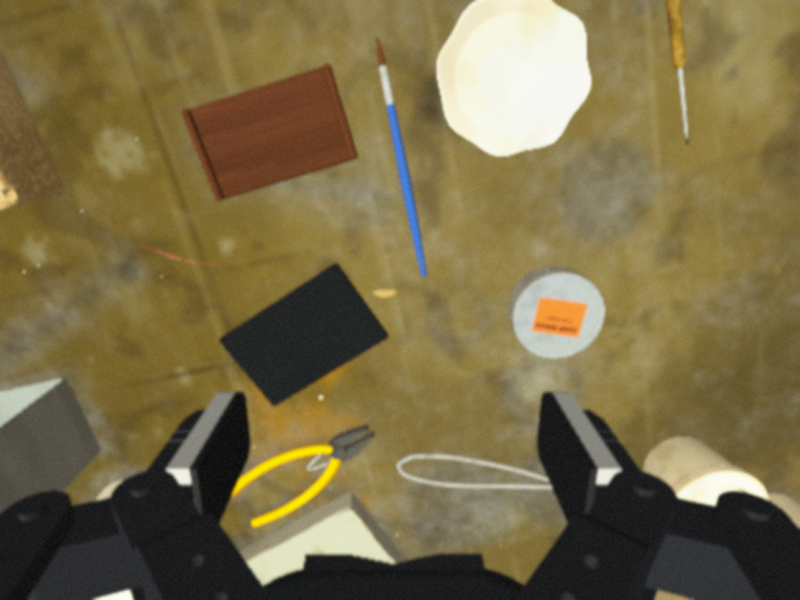

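View pics/w3b.png

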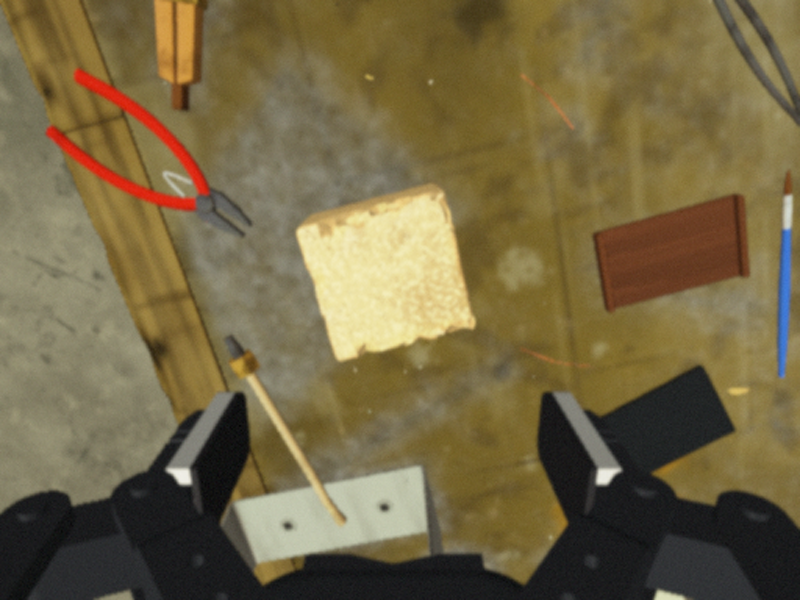

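Run:
```python
from h import *
f=lambda P:(np.array(P)+.5)/1.5625-.5
for n,im,P,z in [("tray","w2",[(183,112),(330,65),(357,157),(218,200)],11),("tray","w3",[(596,233),(743,195),(749,275),(608,310)],11),("pad","w2",[(220,340),(338,264),(388,336),(275,405)],8),("brick","w3",[(299,237),(444,199),(474,325),(340,360)],64)]:
    Q=ray(im,f(P),z)[:,:2]; e=np.roll(Q,-1,0)-Q
    print(n,np.round(Q.mean(0),1),"len",np.round(np.linalg.norm(e,axis=1),1),"ang",np.round(np.degrees(np.arctan2(e[:,1],e[:,0]))%180,1))
# masks
def cen(name,m,z):
    n,l,s,c=cv2.connectedComponentsWithStats(m.astype(np.uint8)); i=1+np.argmax(s[1:,4])
    cs,_=cv2.findContours((l==i).astype(np.uint8),0,1); P=cv2.convexHull(cs[0])[:,0,:]
    Q=ray(name,P,z)[:,:2].astype(np.float32); print(name,s[i],"circ",cv2.minEnclosingCircle(Q),"rect",cv2.minAreaRect(Q))
a=cv2.imread("pics/w1.png").astype(int); m=(a.min(2)>150); m[:,:60]=0;m[:,175:]=0;m[:185]=0;m[275:]=0; cen("w1",m,18)
a=cv2.imread("pics/w2.png").astype(int); m=(a.max(2)<60); m[255:]=0; cen("w2",m,8)
m=(a.min(2)>150); m[110:]=0;m[:,:270]=0;m[:,385:]=0; cen("w2",m,18)
a=cv2.imread("pics/w3.png").astype(int); m=(a.min(2)>120)&(a[...,2]>170); m[235:]=0; m[:,320:]=0;m[:,:180]=0; cen("w3",m,64)
go((386.2,332,175))
```

```text
tray [444.8 -93.4] len [118.4  68.7 117.7  69.5] ang [93.   2.6 93.4  3.2]
tray [443.1 -95.3] len [118.4  69.7 119.3  70.1] ang [92.   3.2 92.2  2.5]
pad [ 615.6 -117.2] len [128.   78.1 126.1  79. ] ang [109.9  19.4 110.3  20.8]
brick [ 397.7 -328. ] len [107.   98.6 107.2 100.9] ang [91.5  2.1 92.7  1.9]
w1 [  75  194   84   75 4451] circ ((445.816650390625, 92.93942260742188), 57.45624923706055) rect ((441.1484069824219, 92.20074462890625), (103.47444152832031, 113.42207336425781), 13.315393447875977)
w2 [ 142  170  106   85 4817] circ ((615.0391235351562, -117.58976745605469), 73.17100524902344) rect ((615.0099487304688, -118.23495483398438), (79.59437561035156, 127.64451599121094), 20.0848331451416)
w2 [ 279    0  100  100 7947] circ ((445.68731689453125, 94.45342254638672), 58.10306930541992) rect ((449.40301513671875, 93.6338882446289), (114.71375274658203, 105.2513198852539), 76.86151123046875)
w3 [ 190  123  111  107 8007] circ ((394.8635559082031, -329.2352600097656), 74.30752563476562) rect ((394.2093200683594, -329.00384521484375), (109.08271026611328, 110.24588775634766), 0.9854161143302917)
(386.2, 332, 175) n 12 per row [1.103 5.31  0.963] wz 0.0 tot [13.23 63.72 11.55]
```

Dish is at about (446,94), brick (394.5,-329) at yaw 91.5°, tray (444,-94.5) at 92.7°, and pad (615,-117.5) at 110°. Now the bottle.

carry_out(series=[-1, 1.1, 5.31, 0.96, 0, 0, 0, -1, 1.1, 5.31, 0.96, 0, 0, 0, -1, 1.1, 5.31, 0.96, 0, 0, 0, -1, 1.1, 5.31, 0.96, 0, 0, 0])

```text
clock: 4.78
tcp_pos: [375.9, -100.0, 251.8]
tool_rot: [0.113, 0.994, 0.0, 0.0]
contact_force: [1.3, 0.7, 0.1]
grip_width: 0.998
gripper_force: 0.0
```

carry_out(series=[-1, 1.1, 5.31, 0.96, 0, 0, 0, -1, 1.1, 5.31, 0.96, 0, 0, 0, -1, 1.1, 5.31, 0.96, 0, 0, 0, -1, 1.1, 5.31, 0.96, 0, 0, 0])

```text
clock: 5.28
tcp_pos: [380.6, 117.0, 213.6]
tool_rot: [0.113, 0.994, 0.0, 0.001]
contact_force: [2.2, -0.7, -0.1]
grip_width: 1.003
gripper_force: 0.0
```

carry_out(series=[-1, 1.1, 5.31, 0.96, 0, 0, 0, -1, 1.1, 5.31, 0.96, 0, 0, 0, -1, 1.1, 5.31, 0.96, 0, 0, 0, -1, 1.1, 5.31, 0.96, 0, 0, 0, -1, 0, 0, 0, 0, 0, 0])

```text
clock: 5.9
tcp_pos: [384.8, 334.4, 173.6]
tool_rot: [0.111, 0.994, -0.001, -0.001]
contact_force: [-0.3, 0.5, -0.6]
grip_width: 0.998
gripper_force: 0.0
```

```bash
python3 -c "
from h import *
st();go((386.2,332.2,90));grab('wrist','w4')"
```

```text
t 5.9 tcp [384.8 334.4 173.6] yaw 167.22 tilt [-0.002 -0.001] w 0.998 g 0.0 F [-0.3  0.5 -0.6] j [ 0.72 -0.02 -0.07  1.53  0.    0.94]
(386.2, 332.2, 90) n 2 per row [-0.094 -0.094  4.178] wz 0.0 tot [-0.19 -0.19  8.36]
```

View pics/w4.png

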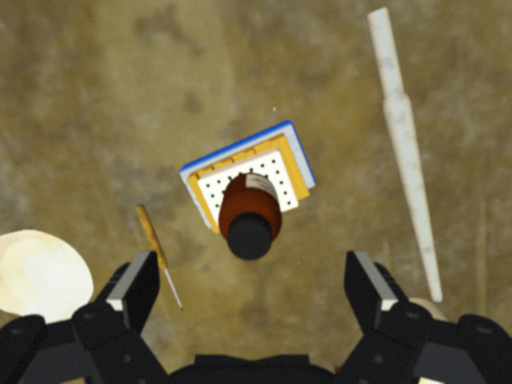

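The bottle cap is at (250,238), between the fingers. I'll check that against the pose.

```bash
python3 -c "
from h import *
print(ray('w4',[(250,238)],142),proj('w4',[(386.2,332.5,142)]));st();go((386.2,332.2,90))"
```

```text
[[386.75474615 333.46102306 142.        ]] [[248.10513116 237.47007953]]
t 5.95 tcp [385.1 332.8 174.3] yaw 167.15 tilt [-0.001 -0.001] w 0.999 g 0.0 F [-0.6  0.5  0.3] j [ 0.71 -0.02 -0.07  1.53  0.    0.94]
(386.2, 332.2, 90) n 2 per row [-0.059 -0.017  4.215] wz 0.0 tot [-0.12 -0.03  8.43]
```

carry_out(series=[-1, -0.05, 0, 2.8, 0, 0, 0, -1, -0.05, 0, 2.8, 0, 0, 0, -1, 0, 0, 2.8, 0, 0, 0, -1, 0, 0, 0, 0, 0, 0], newtons=25)

```text
clock: 6.45
tcp_pos: [386.7, 329.3, 90.0]
tool_rot: [0.114, 0.993, -0.001, -0.001]
contact_force: [-1.0, 0.2, -0.3]
grip_width: 1.0
gripper_force: 0.0
```

carry_out(series=[1, 0, 0, 0, 0, 0, 0, 1, 0, 0, 0, 0, 0, 0, 1, 0, 0, 0, 0, 0, 0, 1, 0, 0, 0, 0, 0, 0, 1, 0, 0, 0, 0, 0, 0], newtons=25)

```text
clock: 7.08
tcp_pos: [388.5, 330.7, 92.5]
tool_rot: [0.115, 0.993, 0.001, 0.001]
contact_force: [-0.9, -0.8, 6.5]
grip_width: 0.484
gripper_force: 24.7
```

```bash
python3 -c "
from h import *
st()"
```

```text
t 7.08 tcp [388.5 330.7  92.5] yaw 166.83 tilt [0.002 0.001] w 0.484 g 24.7 F [-0.9 -0.8  6.5] j [ 0.71 -0.01 -0.22  1.37  0.    0.94]
```

carry_out(series=[1, 0, 0, -0.5, 0, 0, 0, 1, 0, 0, -1, 0, 0, 0, 1, 0, 0, -2.5, 0, 0, 0, 1, 0, 0, -3, 0, 0, 0, 1, 0, 0, 0, 0, 0, 0])

```text
clock: 7.7
tcp_pos: [388.9, 331.0, 163.9]
tool_rot: [0.115, 0.993, 0.001, 0.001]
contact_force: [0.3, 1.0, -1.3]
grip_width: 0.481
gripper_force: 25.6
```

```bash
python3 -c "
from h import *
st();go((446,93.5,140),(446,93.5,40))"
```

```text
t 7.7 tcp [388.9 331.  163.9] yaw 166.84 tilt [0.003 0.003] w 0.481 g 25.6 F [ 0.3  1.  -1.3] j [ 0.71 -0.03 -0.09  1.5  -0.    0.93]
(446, 93.5, 140) n 5 per row [-2.194 -4.366  0.477] wz 0.0 tot [-10.97 -21.83   2.39]
(446, 93.5, 40) n 2 per row [0. 0. 5.] wz 0.0 tot [ 0.  0. 10.]
```

Smooth ramp: 7 rows.

carry_out(series=[1, -0.7, -1.4, 0, 0, 0, 0, 1, -1.6, -3.2, 0, 0, 0, 0, 1, -2.2, -4.4, 0, 0, 0, 0, 1, -2.2, -4.4, 0, 0, 0, 0, 1, -2.2, -4.4, 0.5, 0, 0, 0])

```text
clock: 8.32
tcp_pos: [433.8, 134.4, 155.3]
tool_rot: [0.115, 0.993, -0.0, -0.0]
contact_force: [0.3, 0.2, -0.7]
grip_width: 0.484
gripper_force: 25.6
```

carry_out(series=[1, -1.4, -2.8, 1, 0, 0, 0, 1, -0.67, -1.23, 1, 0, 0, 0, 1, 0, 0, 2, 0, 0, 0, 1, 0, 0, 2, 0, 0, 0, 1, 0, 0, 0, 0, 0, 0])

```text
clock: 8.95
tcp_pos: [443.8, 92.6, 94.1]
tool_rot: [0.114, 0.993, -0.001, -0.002]
contact_force: [0.2, 0.9, -1.1]
grip_width: 0.485
gripper_force: 25.6
```

```bash
python3 -c "
from h import *
st();go((446,93.5,31.5));grab('wrist','w5')"
```

```text
t 8.95 tcp [443.8  92.6  94.1] yaw 166.85 tilt [-0.004 -0.001] w 0.485 g 25.6 F [ 0.2  0.9 -1.1] j [ 0.21 -0.15 -0.34  1.38  0.    0.44]
(446, 93.5, 31.5) n 2 per row [-0.099  0.069  3.131] wz 0.0 tot [-0.2   0.14  6.26]
```

View pics/w5.png

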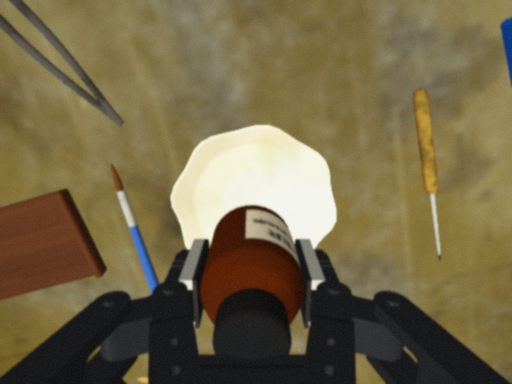

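The bottle is upright between the pads at about (252,270). The dish spans u 172 to 336, so it is centred under the bottle. Lowering.

carry_out(series=[1, -0.1, 0.07, 2.2, 0, 0, 0, 1, -0.1, 0.07, 2.2, 0, 0, 0, 1, 0, 0, 1, 0, 0, 0, 1, 0, 0, 0.4, 0, 0, 0, 1, 0, 0, 0, 0, 0, 0])

```text
clock: 9.62
tcp_pos: [447.6, 93.8, 38.7]
tool_rot: [0.115, 0.993, 0.0, 0.0]
contact_force: [0.6, -0.3, -1.4]
grip_width: 0.481
gripper_force: 25.6
```

carry_out(series=[1, 0, 0, 0.2, 0, 0, 0, 1, 0, 0, 0, 0, 0, 0, 1, 0, 0, 0, 0, 0, 0])

```text
clock: 10.0
tcp_pos: [447.5, 93.7, 36.3]
tool_rot: [0.115, 0.993, 0.0, 0.0]
contact_force: [0.1, 0.5, -0.7]
grip_width: 0.486
gripper_force: 25.6
```

carry_out(series=[1, 0.1, 0, 0.2, 0, 0, 0, 1, 0, 0, 0, 0, 0, 0, 1, 0, 0, 0.2, 0, 0, 0, 1, 0, 0, 0, 0, 0, 0, 1, 0, 0, 0, 0, 0, 0])

```text
clock: 10.62
tcp_pos: [446.6, 93.9, 32.3]
tool_rot: [0.115, 0.993, 0.0, 0.0]
contact_force: [-0.7, -0.1, 2.2]
grip_width: 0.482
gripper_force: 25.9
```

carry_out(series=[1, 0, 0, 0.1, 0, 0, 0, 1, 0, 0, 0, 0, 0, 0, 1, 0, 0, 0, 0, 0, 0])

```text
clock: 11.0
tcp_pos: [446.6, 93.9, 32.1]
tool_rot: [0.115, 0.993, 0.0, 0.0]
contact_force: [-4.3, -1.3, 13.1]
grip_width: 0.486
gripper_force: 26.9
```

carry_out(series=[1, 0, 0, -0.07, 0, 0, 0, -0.1, 0, 0, 0, 0, 0, 0, -0.3, 0, 0, 0, 0, 0, 0, -0.3, 0, 0, 0, 0, 0, 0])

```text
clock: 11.5
tcp_pos: [446.3, 93.8, 31.5]
tool_rot: [0.115, 0.993, -0.0, -0.0]
contact_force: [-0.4, -0.5, -0.1]
grip_width: 0.648
gripper_force: 0.0
```

carry_out(series=[-0.3, 0, 0, -1.5, 0, 0, 0, -0.3, 0, 0, -4, 0, 0, 0, -0.4, 0, 0, -5, 0, 0, 0, -1, 0, 0, -5, 0, 0, 0, -1, 0, 0, -2, 0, 0, 0])

```text
clock: 12.12
tcp_pos: [447.2, 94.0, 211.1]
tool_rot: [0.115, 0.993, 0.001, 0.002]
contact_force: [-0.1, -0.4, -0.1]
grip_width: 1.001
gripper_force: 0.0
```

```bash
python3 -c "
from h import *
st();grab('wrist','w6');go((386.2,331.6,170,7.8),(386.2,331.6,75))"
```

```text
t 12.12 tcp [447.2  94.  211.1] yaw 166.83 tilt [0.005 0.001] w 1.001 g 0.0 F [-0.1 -0.4 -0.1] j [ 0.21 -0.15 -0.11  1.6   0.    0.44]
(386.2, 331.6, 170, 7.8) n 5 per row [2.276 4.346 0.847] wz -0.0732 tot [11.38 21.73  4.24]
(386.2, 331.6, 75) n 2 per row [-0.    0.    4.75] wz 0.0 tot [-0.   0.   9.5]
```

View pics/w6.png

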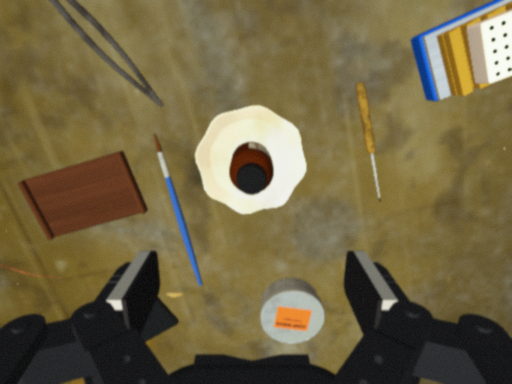

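The bottle stands upright mid-dish at (250,170), clear of the rim. Next is the ceramic block: move over the stack and turn so the jaws close across its 48 mm width.

carry_out(series=[-1, 2.28, 4.35, 0, 0, 0, 0, -1, 2.28, 4.35, 0, 0, 0, 0, -1, 2.28, 4.35, 0, 0, 0, 0, -1, 2.28, 4.35, 0, 0, 0, 0, -1, 2.28, 4.35, 0, 0, 0, 0])

```text
clock: 12.8
tcp_pos: [384.2, 333.1, 206.9]
tool_rot: [0.115, 0.993, 0.0, 0.0]
contact_force: [0.8, -0.6, -0.6]
grip_width: 1.001
gripper_force: 0.0
```

carry_out(series=[-1, 0, 0, 0, 0, 0, 0.172, -1, 0, 0, 0, 0, 0, 0.172, -1, 0, 0, 0, 0, 0, 0.172, -1, 0, 0, 0, 0, 0, 0.172, -1, 0, 0, 0, 0, 0, 0.172])

```text
clock: 13.42
tcp_pos: [384.8, 331.6, 206.7]
tool_rot: [0.521, 0.854, -0.0, -0.0]
contact_force: [0.5, -0.1, 0.2]
grip_width: 1.003
gripper_force: 0.0
```

carry_out(series=[-1, 0, 0, 0, 0, 0, 0.172, -1, 0, 0, 0, 0, 0, 0.172, -1, 0, 0, 0, 0, 0, 0, -1, 0, 0, 0, 0, 0, 0, -1, 0, 0, 0, 0, 0, 0])

```text
clock: 14.05
tcp_pos: [384.9, 331.6, 206.8]
tool_rot: [0.656, 0.755, -0.0, 0.0]
contact_force: [0.4, -1.0, -0.3]
grip_width: 0.998
gripper_force: 0.0
```

```bash
cat >> h.py <<'E'
def rect(name,m,z):
    m=cv2.morphologyEx(m.astype(np.uint8),cv2.MORPH_CLOSE,np.ones((5,5),np.uint8))
    n,l,s,c=cv2.connectedComponentsWithStats(m); i=1+np.argmax(s[1:,4])
    cs,_=cv2.findContours((l==i).astype(np.uint8),0,1); P=cv2.convexHull(max(cs,key=len))[:,0,:]
    print(name,s[i],"rect",cv2.minAreaRect(ray(name,P,z)[:,:2].astype(np.float32)))
E
python3 -c "
from h import *
st();grab('wrist','w7')
a=cv2.imread('pics/w7.png').astype(int)
c=proj('w7',[(386,332,66)])[0].astype(int);print(c)
w=np.zeros(a.shape[:2],bool);w[c[1]-70:c[1]+70,c[0]-70:c[0]+70]=1
rect('w7',w&(a.min(2)>190),66)
rect('w7',w&(a.min(2)>215),66)
cr=a[c[1]-70:c[1]+70,c[0]-70:c[0]+70].astype(np.uint8)
cv2.imwrite('pics/w7c.png',cv2.resize(cr,None,fx=4.2,fy=4.2,interpolation=2))"
```

```text
t 14.05 tcp [384.9 331.6 206.8] yaw 97.97 tilt [-0. -0.] w 0.998 g 0.0 F [ 0.4 -1.  -0.3] j [ 0.71 -0.02 -0.01  1.59 -0.    2.14]
[252 178]
w7 [ 224  141   57   74 3962] rect ((385.442138671875, 331.8517150878906), (48.72745895385742, 66.89081573486328), 8.10069465637207)
w7 [ 226  142   54   72 3805] rect ((385.77886962890625, 332.000244140625), (47.041133880615234, 64.9981460571289), 7.936368942260742)
```

View pics/w7c.png

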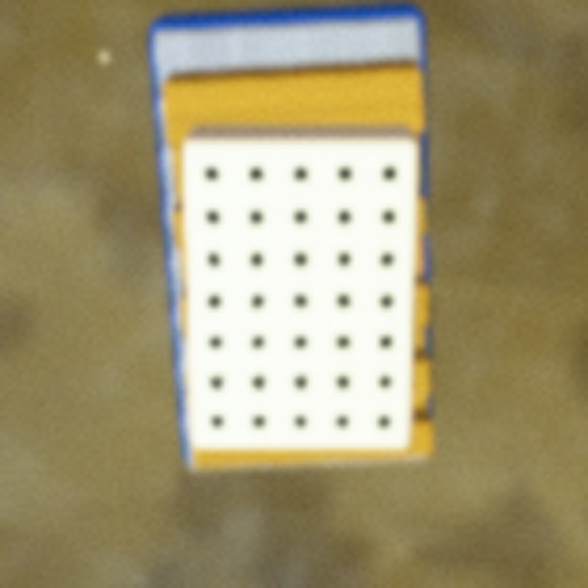

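The ceramic block is aligned with the jaws and centred (block centre about (300,295) in the crop). Descend and grip.

carry_out(series=[-1, 0, 0.05, 4, 0, 0, 0, -1, 0, 0, 4, 0, 0, 0, -1, 0, 0, 3, 0, 0, 0, -1, 0, 0, 2, 0, 0, 0, -1, 0, 0, 1, 0, 0, 0])

```text
clock: 14.72
tcp_pos: [385.0, 331.3, 65.7]
tool_rot: [0.657, 0.754, -0.001, -0.0]
contact_force: [-0.3, -0.7, 0.4]
grip_width: 1.0
gripper_force: 0.0
```

carry_out(series=[-1, 0, 0, 0.9, 0, 0, 0, 0, 0, 0, 0, 0, 0, 0, 1, 0, 0, 0, 0, 0, 0, 1, 0, 0, 0, 0, 0, 0, 1, 0, 0, 0, 0, 0, 0], newtons=35)

```text
clock: 15.35
tcp_pos: [385.9, 332.1, 58.7]
tool_rot: [0.657, 0.754, 0.001, 0.0]
contact_force: [-1.2, 0.2, 6.6]
grip_width: 0.548
gripper_force: 37.0
```

carry_out(series=[1, 0, 0, 0, 0, 0, 0])

```text
clock: 15.48
tcp_pos: [385.9, 332.1, 58.8]
tool_rot: [0.657, 0.754, 0.001, 0.0]
contact_force: [-0.6, 0.1, 6.6]
grip_width: 0.55
gripper_force: 37.0
```

carry_out(series=[1, 0, 0, -0.5, 0, 0, 0, 1, 0, 0, -1.5, 0, 0, 0, 1, 0, 0, -3, 0, 0, 0, 1, 0, 0, -4, 0, 0, 0, 1, 0, 0, 0, 0, 0, 0])

```text
clock: 16.1
tcp_pos: [386.6, 332.7, 151.8]
tool_rot: [0.657, 0.754, 0.003, 0.0]
contact_force: [0.3, 0.5, -1.7]
grip_width: 0.552
gripper_force: 36.5
```

```bash
python3 -c "
from h import *
st();go((394.5,-329,145),(394.5,-329,100,91.5))"
```

```text
t 16.1 tcp [386.6 332.7 151.8] yaw 97.85 tilt [0.004 0.004] w 0.552 g 36.5 F [ 0.3  0.5 -1.7] j [ 0.71 -0.03 -0.12  1.48 -0.    2.14]
(394.5, -329, 145) n 12 per row [-5.472 -0.688  0.056] wz 0.0 tot [-65.66  -8.26   0.68]
(394.5, -329, 100, 91.5) n 1 per row [0.  0.  4.5] wz 0.1108 tot [0.  0.  4.5]
```

carry_out(series=[1, -2, -0.25, 0, 0, 0, 0, 1, -4, -0.5, 0, 0, 0, 0, 1, -5, -0.63, 0, 0, 0, 0, 1, -5, -0.63, 0, 0, 0, 0, 1, -5, -0.63, 0, 0, 0, 0])

```text
clock: 16.73
tcp_pos: [386.8, 117.7, 146.7]
tool_rot: [0.657, 0.754, -0.001, -0.0]
contact_force: [0.3, 0.5, -0.7]
grip_width: 0.557
gripper_force: 36.4
```

carry_out(series=[1, -5, -0.63, 0, 0, 0, 0, 1, -5, -0.63, 0, 0, 0, 0, 1, -5, -0.63, 0, 0, 0, 0, 1, -5, -0.63, 0, 0, 0, 0, 1, -5, -0.63, 0, 0, 0, 0])

```text
clock: 17.35
tcp_pos: [389.3, -133.8, 146.8]
tool_rot: [0.657, 0.754, -0.0, -0.001]
contact_force: [1.3, -0.4, -1.2]
grip_width: 0.555
gripper_force: 36.4
```

carry_out(series=[1, -5, -0.63, 0, 0, 0, 0, 1, -5, -0.63, 0, 0, 0, 0, 1, -5, -0.63, 0, 0, 0, 0, 1, -3, -0.38, 0, 0, 0, 0, 1, -1.66, -0.2, 0, 0, 0, 0])

```text
clock: 17.98
tcp_pos: [391.8, -331.2, 146.6]
tool_rot: [0.658, 0.753, -0.0, -0.001]
contact_force: [-0.1, 0.4, -2.2]
grip_width: 0.551
gripper_force: 36.4
```

carry_out(series=[1, 0, 0, 0, 0, 0, 0.11, 1, 0, 0, 0, 0, 0, 0, 1, 0, 0, 0, 0, 0, 0])

```text
clock: 18.35
tcp_pos: [393.1, -329.5, 147.7]
tool_rot: [0.696, 0.718, 0.0, -0.0]
contact_force: [1.0, 0.5, -2.2]
grip_width: 0.548
gripper_force: 36.4
```

```bash
python3 -c "
from h import *
st();go((394.5,-329,77));grab('wrist','w8')
a=cv2.imread('pics/w8.png').astype(int)
print(proj('w8',[(394.5,-329,64)]))
"
```

```text
t 18.35 tcp [ 393.1 -329.5  147.7] yaw 91.71 tilt [-0.  0.] w 0.548 g 36.4 F [ 1.   0.5 -2.2] j [-0.7  -0.02 -0.11  1.47  0.    0.84]
(394.5, -329, 77) n 2 per row [0.023 0.07  3.533] wz 0.0 tot [0.05 0.14 7.07]
[[253.29151394 201.54179375]]
```

View pics/w8.png

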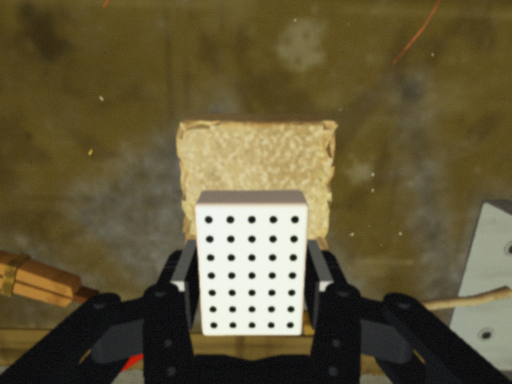

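```bash
python3 -c "
from h import *
print(ray('w8',[(257,124),(179,127),(336,127),(183,200),(331,200)],64));st();go((396.3,-328,77))"
```

```text
[[ 395.25579409 -274.49413432   64.        ]
 [ 343.87225324 -277.95086049   64.        ]
 [ 447.42118986 -274.92667552   64.        ]
 [ 344.57801369 -329.29512179   64.        ]
 [ 449.59988863 -326.21515736   64.        ]]
t 18.4 tcp [ 393.2 -329.5  147.7] yaw 91.69 tilt [-0.  0.] w 0.55 g 36.4 F [ 0.3 -0.5 -1.7] j [-0.7  -0.02 -0.11  1.47  0.    0.84]
(396.3, -328, 77) n 2 per row [0.072 0.156 3.537] wz 0.0 tot [0.14 0.31 7.07]
```

The block hangs level, with the brick spanning u 179 to 336. I'll shift about 3 mm along tool y and lower.

carry_out(series=[1, 0, 0.14, 2.5, 0, 0, 0, 1, 0, 0.14, 2.5, 0, 0, 0, 1, 0, 0, 1, 0, 0, 0, 1, 0, 0, 0.5, 0, 0, 0, 1, 0, 0, 0, 0, 0, 0])

```text
clock: 19.02
tcp_pos: [396.3, -330.0, 83.3]
tool_rot: [0.697, 0.717, 0.0, 0.0]
contact_force: [0.0, -0.0, -1.5]
grip_width: 0.555
gripper_force: 36.4
```

carry_out(series=[1, 0, 0, 0.2, 0, 0, 0, 1, 0, 0, 0, 0, 0, 0, 1, 0, 0, 0, 0, 0, 0])

```text
clock: 19.4
tcp_pos: [396.2, -330.1, 81.0]
tool_rot: [0.697, 0.717, 0.0, 0.0]
contact_force: [0.1, 0.1, -1.1]
grip_width: 0.549
gripper_force: 36.4
```

carry_out(series=[1, 0, 0, 0.2, 0, 0, 0, 1, 0, 0, 0, 0, 0, 0, 1, 0, 0, 0.15, 0, 0, 0, 1, 0, 0, 0, 0, 0, 0, 1, 0, 0, 0, 0, 0, 0])

```text
clock: 20.02
tcp_pos: [396.1, -330.0, 77.3]
tool_rot: [0.698, 0.717, 0.0, 0.0]
contact_force: [-0.1, 0.2, -2.0]
grip_width: 0.554
gripper_force: 36.4
```

carry_out(series=[1, 0, 0, 0.1, 0, 0, 0, 1, 0, 0, 0, 0, 0, 0, 1, 0, 0, 0, 0, 0, 0])

```text
clock: 20.4
tcp_pos: [396.2, -330.0, 76.8]
tool_rot: [0.697, 0.717, 0.0, 0.0]
contact_force: [-2.6, 1.8, 5.0]
grip_width: 0.557
gripper_force: 37.2
```

Contact. Release, back off, and head back to the stack.

carry_out(series=[1, 0, 0, 0, 0, 0, 0, -0.2, 0, 0, 0, 0, 0, 0, -0.5, 0, 0, 0, 0, 0, 0, -0.6, 0, 0, 0, 0, 0, 0, -0.6, 0, 0, -1, 0, 0, 0])

```text
clock: 21.02
tcp_pos: [395.7, -329.6, 85.9]
tool_rot: [0.697, 0.717, -0.0, -0.001]
contact_force: [0.1, -0.2, -0.6]
grip_width: 0.804
gripper_force: 0.0
```

carry_out(series=[-0.6, 0, 0, -3, 0, 0, 0, -1, 0, 0, -4, 0, 0, 0, -1, 0, 0, -4, 0, 0, 0, -1, 0, 0, 0, 0, 0, 0])

```text
clock: 21.52
tcp_pos: [397.1, -330.8, 200.3]
tool_rot: [0.698, 0.717, 0.0, 0.003]
contact_force: [0.5, 0.4, -0.8]
grip_width: 1.0
gripper_force: 0.0
```

```bash
python3 -c "
from h import *
st();grab('wrist','w9')
a=cv2.imread('pics/w9.png').astype(int)
c=proj('w9',[(396,-330,84)])[0].astype(int)
w=np.zeros(a.shape[:2],bool);w[c[1]-80:c[1]+80,c[0]-80:c[0]+80]=1
rect('w9',w&(a.min(2)>215),84)
rect('w9',w&(a.min(2)>190),84)
go((386.2,330.9,205),(386,330.7,205,100.3))
"
```

```text
t 21.52 tcp [ 397.1 -330.8  200.3] yaw 91.54 tilt [ 0.005 -0.004] w 1.0 g 0.0 F [ 0.5  0.4 -0.8] j [-0.69 -0.01 -0.01  1.57  0.    0.85]
w9 [ 220  146   60   79 4563] rect ((396.1080627441406, -330.2981262207031), (46.68505096435547, 66.10865783691406), 1.4504131078720093)
w9 [ 219  146   61   80 4695] rect ((395.9815368652344, -330.7449035644531), (47.772125244140625, 67.1762466430664), 1.694632887840271)
(386.2, 330.9, 205) n 12 per row [ 5.511  0.062 -0.058] wz 0.0 tot [66.14  0.74 -0.69]
(386, 330.7, 205, 100.3) n 1 per row [-0.019 -0.021 -0.   ] wz -0.1528 tot [-0.02 -0.02 -0.  ]
```

Ceramic is placed at (396,-330.5), flat and square. Back to the brass.

carry_out(series=[-1, 3, 0.03, 0, 0, 0, 0, -1, 5.6, 0.06, 0, 0, 0, 0, -1, 5.6, 0.06, 0, 0, 0, 0, -1, 5.6, 0.06, 0, 0, 0, 0, -1, 5.6, 0.06, 0, 0, 0, 0])

```text
clock: 22.2
tcp_pos: [391.2, -74.3, 195.4]
tool_rot: [0.698, 0.716, -0.0, -0.0]
contact_force: [1.8, 0.3, -0.2]
grip_width: 1.0
gripper_force: 0.0
```

carry_out(series=[-1, 5.6, 0.06, 0, 0, 0, 0, -1, 5.6, 0.06, 0, 0, 0, 0, -1, 5.6, 0.06, 0, 0, 0, 0, -1, 5.6, 0.06, 0, 0, 0, 0, -1, 5.6, 0.06, 0, 0, 0, 0])

```text
clock: 22.82
tcp_pos: [386.6, 205.7, 195.4]
tool_rot: [0.697, 0.717, -0.0, -0.0]
contact_force: [0.4, -0.9, -0.5]
grip_width: 0.997
gripper_force: 0.0
```

carry_out(series=[-1, 5.6, 0.06, 0, 0, 0, 0, -1, 5.6, 0.06, 0, 0, 0, 0, -1, 1.5, 0.02, 0, 0, 0, -0.15, -1, 0, 0, 0, 0, 0, 0, -1, 0, 0, 0, 0, 0, 0])

```text
clock: 23.45
tcp_pos: [385.2, 330.1, 195.8]
tool_rot: [0.643, 0.766, -0.001, -0.0]
contact_force: [1.7, 0.5, 0.2]
grip_width: 1.003
gripper_force: 0.0
```

```bash
python3 -c "
from h import *
st();grab('wrist','w10')
a=cv2.imread('pics/w10.png').astype(int)
c=proj('w10',[(386,331,46)])[0].astype(int);print(c)
w=np.zeros(a.shape[:2],bool);w[c[1]-70:c[1]+70,c[0]-70:c[0]+70]=1
h=cv2.cvtColor(cv2.imread('pics/w10.png'),cv2.COLOR_BGR2HSV)
rect('w10',w&(h[...,1]>120)&(h[...,2]>150)&(h[...,0]<35),46)
cr=a[c[1]-70:c[1]+70,c[0]-70:c[0]+70].astype(np.uint8)
cv2.imwrite('pics/w10c.png',cv2.resize(cr,None,fx=4.2,fy=4.2,interpolation=2))"
```

```text
t 23.45 tcp [385.2 330.1 195.8] yaw 99.95 tilt [-0.001 -0.001] w 1.003 g 0.0 F [1.7 0.5 0.2] j [ 0.71 -0.03 -0.03  1.57 -0.    2.11]
[252 175]
w10 [ 222  124   64   99 5827] rect ((387.75384521484375, 331.17950439453125), (55.850013732910156, 91.18148803710938), 11.458138465881348)
```

View pics/w10c.png

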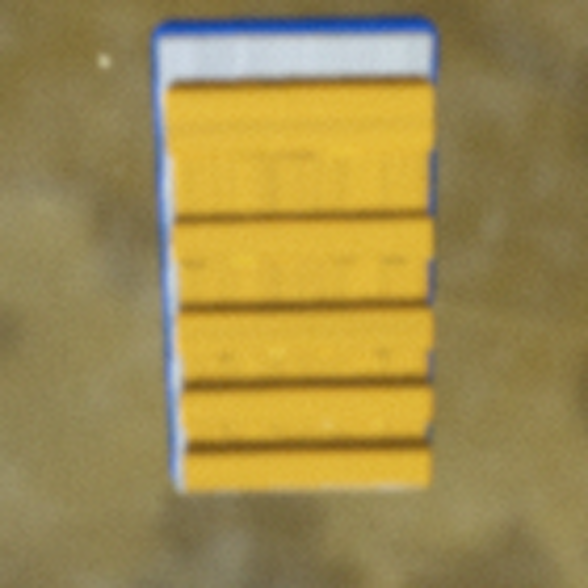

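The brass is about 2 px right of the jaw centre and turned about 1°. I'll correct both and descend.

```bash
python3 -c "
from h import *
st();go((387.5,331.2,37,100.9))"
```

```text
t 23.5 tcp [385.4 330.  196.1] yaw 99.95 tilt [-0. -0.] w 0.999 g 0.0 F [-0.6 -0.4 -0.1] j [ 0.71 -0.03 -0.03  1.57 -0.    2.11]
(387.5, 331.2, 37, 100.9) n 3 per row [0.026 0.077 5.304] wz -0.0056 tot [ 0.08  0.23 15.91]
```

carry_out(series=[-1, 0.04, 0.12, 4, 0, 0, -0.016, -1, 0.04, 0.11, 4, 0, 0, 0, -1, 0, 0, 4, 0, 0, 0, -1, 0, 0, 2, 0, 0, 0, -1, 0, 0, 1, 0, 0, 0])

```text
clock: 24.12
tcp_pos: [387.3, 331.0, 45.4]
tool_rot: [0.637, 0.771, -0.001, -0.0]
contact_force: [0.0, -0.8, 0.5]
grip_width: 0.998
gripper_force: 0.0
```

carry_out(series=[-1, 0, 0, 0.8, 0, 0, 0, -1, 0, 0, 0, 0, 0, 0, 0, 0, 0, 0, 0, 0, 0, 1, 0, 0, 0, 0, 0, 0, 1, 0, 0, 0, 0, 0, 0], newtons=70)

```text
clock: 24.75
tcp_pos: [387.7, 332.6, 39.5]
tool_rot: [0.636, 0.772, 0.001, 0.0]
contact_force: [-1.6, -0.9, 6.8]
grip_width: 0.633
gripper_force: 74.6
```

carry_out(series=[1, 0, 0, 0, 0, 0, 0, 1, 0, 0, 0, 0, 0, 0])

```text
clock: 25.0
tcp_pos: [387.8, 332.6, 39.5]
tool_rot: [0.636, 0.772, 0.001, 0.0]
contact_force: [-1.9, -2.1, 5.8]
grip_width: 0.632
gripper_force: 74.5
```

carry_out(series=[1, 0, 0, -0.5, 0, 0, 0, 1, 0, 0, -1.5, 0, 0, 0, 1, 0, 0, -3.5, 0, 0, 0, 1, 0, 0, -4, 0, 0, 0, 1, 0, 0, -1.5, 0, 0, 0])

```text
clock: 25.62
tcp_pos: [388.2, 332.8, 151.2]
tool_rot: [0.636, 0.772, 0.002, 0.0]
contact_force: [0.4, -0.3, -3.9]
grip_width: 0.628
gripper_force: 75.4
```

```bash
python3 -c "
from h import *
st();go((444,-93,140),(444,-93,140,92.7))
a=cv2.imread('pics/w9.png').astype(int)
"
```

```text
t 25.62 tcp [388.2 332.8 151.2] yaw 101.06 tilt [0.003 0.002] w 0.628 g 75.4 F [ 0.4 -0.3 -3.9] j [ 0.71 -0.02 -0.11  1.48 -0.    2.09]
(444, -93, 140) n 8 per row [-5.358 -0.336  0.14 ] wz 0.0 tot [-42.86  -2.69   1.12]
(444, -93, 140, 92.7) n 1 per row [ 0.  0. -0.] wz 0.1459 tot [ 0.  0. -0.]
```

carry_out(series=[1, -2, -0.13, 0, 0, 0, 0, 1, -4, -0.25, 0, 0, 0, 0, 1, -5, -0.31, 0, 0, 0, 0, 1, -5, -0.31, 0, 0, 0, 0, 1, -5, -0.31, 0, 0, 0, 0])

```text
clock: 26.25
tcp_pos: [413.9, 121.1, 146.7]
tool_rot: [0.636, 0.772, -0.001, -0.001]
contact_force: [0.3, -0.7, -5.0]
grip_width: 0.63
gripper_force: 75.2
```

carry_out(series=[1, -5, -0.31, 0, 0, 0, 0, 1, -5, -0.31, 0, 0, 0, 0, 1, -5, -0.31, 0, 0, 0, 0, 1, -4, -0.25, 0, 0, 0, 0, 1, -2.86, -0.2, 0, 0, 0, 0])

```text
clock: 26.88
tcp_pos: [442.0, -95.8, 146.6]
tool_rot: [0.636, 0.771, -0.001, -0.001]
contact_force: [1.0, -0.2, -4.6]
grip_width: 0.636
gripper_force: 75.2
```

carry_out(series=[1, 0, 0, 0, 0, 0, 0.146, 1, 0, 0, 2, 0, 0, 0, 1, 0, 0, 2, 0, 0, 0, 1, 0, 0, 0, 0, 0, 0, 1, 0, 0, 0, 0, 0, 0])

```text
clock: 27.5
tcp_pos: [442.9, -93.9, 108.3]
tool_rot: [0.69, 0.723, -0.0, -0.0]
contact_force: [-0.5, -0.6, -4.1]
grip_width: 0.632
gripper_force: 75.3
```

```bash
python3 -c "
from h import *
st();grab('wrist','w11');
R1=np.radians(92.7-90);c,s=np.cos(R1),np.sin(R1)
for x,y in [(36,60),(-36,60)]: print(proj('w11',[(444+c*x-s*y,-94.4+s*x+c*y,12)]))
go((444,-93,21))"
```

```text
t 27.5 tcp [442.9 -93.9 108.3] yaw 92.67 tilt [-0.001  0.   ] w 0.632 g 75.3 F [-0.5 -0.6 -4.1] j [-0.21 -0.16 -0.32  1.41 -0.    1.32]
[[305.01028939 115.03849713]]
[[200.75252681 115.15883559]]
(444, -93, 21) n 2 per row [0.039 0.041 4.387] wz 0.0 tot [0.08 0.08 8.77]
```

View pics/w11.png

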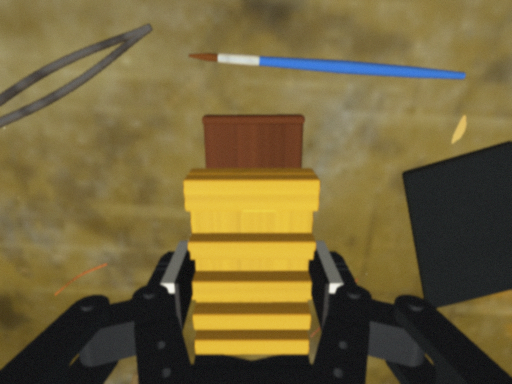

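The tray corners show at (203,115) and (305,115), matching the prediction. The brass is parallel and centred. Lowering.

carry_out(series=[1, 0.04, 0.05, 3, 0, 0, 0, 1, 0.03, 0.05, 3, 0, 0, 0, 1, 0, 0, 1.5, 0, 0, 0, 1, 0, 0, 0.8, 0, 0, 0, 1, 0, 0, 0, 0, 0, 0])

```text
clock: 28.18
tcp_pos: [444.4, -92.9, 25.6]
tool_rot: [0.69, 0.724, 0.0, 0.0]
contact_force: [0.6, 0.2, -4.1]
grip_width: 0.633
gripper_force: 75.3
```

carry_out(series=[1, 0, 0, 0.2, 0, 0, 0, 1, 0, 0, 0, 0, 0, 0, 1, 0, 0, 0, 0, 0, 0])

```text
clock: 28.55
tcp_pos: [444.4, -92.9, 23.7]
tool_rot: [0.69, 0.724, 0.0, 0.0]
contact_force: [0.2, 0.5, -4.4]
grip_width: 0.634
gripper_force: 75.4
```

carry_out(series=[1, 0, 0, 0.2, 0, 0, 0, 1, 0, 0, 0, 0, 0, 0, 1, 0, 0, 0.15, 0, 0, 0, 1, 0, 0, 0, 0, 0, 0, 1, 0, 0, 0, 0, 0, 0])

```text
clock: 29.18
tcp_pos: [444.2, -92.9, 19.8]
tool_rot: [0.69, 0.724, -0.0, -0.0]
contact_force: [0.2, 0.8, -4.1]
grip_width: 0.633
gripper_force: 75.5
```

carry_out(series=[1, 0, 0, 0.1, 0, 0, 0, 1, 0, 0, 0, 0, 0, 0, 1, 0, 0, 0, 0, 0, 0])

```text
clock: 29.55
tcp_pos: [444.3, -92.9, 19.5]
tool_rot: [0.69, 0.724, 0.0, 0.0]
contact_force: [-5.0, 0.5, 5.3]
grip_width: 0.632
gripper_force: 76.4
```

carry_out(series=[1, 0, 0, 0, 0, 0, 0, 0, 0, 0, 0, 0, 0, 0, -0.6, 0, 0, 0, 0, 0, 0, -0.8, 0, 0, 0, 0, 0, 0, -0.8, 0, 0, -1, 0, 0, 0])

```text
clock: 30.18
tcp_pos: [443.9, -92.8, 28.6]
tool_rot: [0.69, 0.724, -0.0, -0.0]
contact_force: [0.7, 0.8, -0.4]
grip_width: 0.899
gripper_force: 0.0
```

carry_out(series=[-0.8, 0, 0, -3, 0, 0, 0, -1, 0, 0, -5, 0, 0, 0, -1, 0, 0, -5, 0, 0, 0, -1, 0, 0, -3, 0, 0, 0, -1, 0, 0, 0, 0, 0, 0])

```text
clock: 30.8
tcp_pos: [445.4, -93.1, 191.9]
tool_rot: [0.69, 0.724, 0.001, 0.002]
contact_force: [0.8, -0.2, -1.0]
grip_width: 0.999
gripper_force: 0.0
```

```bash
python3 -c "
from h import *
st();grab('wrist','w12')
c=proj('w12',[(444,-94,26)])[0].astype(int);print(c)
h=cv2.cvtColor(cv2.imread('pics/w12.png'),cv2.COLOR_BGR2HSV)
w=np.zeros(h.shape[:2],bool);w[c[1]-80:c[1]+80,c[0]-70:c[0]+70]=1
rect('w12',w&(h[...,1]>120)&(h[...,2]>150)&(h[...,0]<35),26)
go((386,330.5,195),(386,330.5,195,100.6))"
```

```text
t 30.8 tcp [445.4 -93.1 191.9] yaw 92.69 tilt [ 0.005 -0.001] w 0.999 g 0.0 F [ 0.8 -0.2 -1. ] j [-0.21 -0.16 -0.16  1.56 -0.    1.32]
[249 172]
w12 [ 219  123   62   94 5517] rect ((444.3929748535156, -93.45951843261719), (57.33697509765625, 91.62551879882812), 2.5401856899261475)
(386, 330.5, 195) n 8 per row [ 5.322 -0.485 -0.063] wz 0.0 tot [42.58 -3.88 -0.5 ]
(386, 330.5, 195, 100.6) n 1 per row [ 0.  0. -0.] wz -0.138 tot [ 0.  0. -0.]
```

Brass is in the tray at (444.4,-93.5), yaw 92.5°. Back for the bench block.

carry_out(series=[-1, 3.5, -0.32, 0, 0, 0, 0, -1, 5.5, -0.5, 0, 0, 0, 0, -1, 5.5, -0.5, 0, 0, 0, 0, -1, 5.5, -0.5, 0, 0, 0, 0, -1, 5.5, -0.5, 0, 0, 0, 0])

```text
clock: 31.48
tcp_pos: [408.1, 162.3, 187.7]
tool_rot: [0.69, 0.723, -0.001, -0.0]
contact_force: [0.7, -0.5, 0.0]
grip_width: 1.002
gripper_force: 0.0
```

carry_out(series=[-1, 5.5, -0.5, 0, 0, 0, 0, -1, 5.5, -0.5, 0, 0, 0, 0, -1, 4.5, -0.42, 0, 0, 0, 0, -1, 1.6, -0.14, 0, 0, 0, -0.138, -1, 0, 0, 0, 0, 0, 0])

```text
clock: 32.1
tcp_pos: [384.7, 331.4, 187.3]
tool_rot: [0.638, 0.77, -0.001, -0.0]
contact_force: [0.0, 0.5, -1.0]
grip_width: 1.003
gripper_force: 0.0
```

carry_out(series=[-1, 0, 0, 0, 0, 0, 0])

```text
clock: 32.22
tcp_pos: [385.3, 330.1, 188.2]
tool_rot: [0.64, 0.769, -0.001, -0.0]
contact_force: [0.3, -0.6, 0.6]
grip_width: 0.999
gripper_force: 0.0
```

```bash
python3 -c "
from h import *
st();grab('wrist','w13')
h=cv2.cvtColor(cv2.imread('pics/w13.png'),cv2.COLOR_BGR2HSV)
c=proj('w13',[(386,331,26)])[0].astype(int);print(c,h[c[1],c[0]])
w=np.zeros(h.shape[:2],bool);w[c[1]-80:c[1]+80,c[0]-60:c[0]+60]=1
rect('w13',w&(h[...,2]>150)&(h[...,1]<70),26)
rect('w13',w&(((h[...,2]>150)&(h[...,1]<70))|((h[...,1]>120)&(h[...,0]>95)&(h[...,0]<130))),22)
"
```

```text
t 32.23 tcp [385.3 330.1 188.2] yaw 100.44 tilt [-0.001 -0.001] w 0.999 g 0.0 F [ 0.3 -0.6  0.6] j [ 0.71 -0.03 -0.05  1.55 -0.    2.1 ]
[252 171] [103  25 217]
w13 [ 219  114   67  112 7139] rect ((385.93408203125, 330.0715026855469), (61.818302154541016, 108.05957794189453), 10.43335247039795)
w13 [ 218  110   69  116 7403] rect ((385.81951904296875, 330.7057189941406), (62.66029739379883, 113.04336547851562), 10.433366775512695)
```

carry_out(series=[-1, 0, 0.06, 5, 0, 0, 0, -1, 0, 0, 5, 0, 0, 0, -1, 0, 0, 4, 0, 0, 0, -1, 0, 0, 2, 0, 0, 0, -1, 0, 0, 1, 0, 0, 0])

```text
clock: 32.9
tcp_pos: [385.9, 329.8, 17.7]
tool_rot: [0.64, 0.769, -0.001, -0.0]
contact_force: [0.0, -0.6, 0.1]
grip_width: 0.997
gripper_force: 0.0
```

carry_out(series=[-1, 0, 0, 0.7, 0, 0, 0, -1, 0, 0, 0, 0, 0, 0], newtons=80)

```text
clock: 33.15
tcp_pos: [386.3, 330.9, 12.1]
tool_rot: [0.639, 0.769, 0.0, 0.0]
contact_force: [-0.0, 0.1, 1.0]
grip_width: 0.996
gripper_force: 0.0
```

carry_out(series=[-0.4, 0, 0, 0.2, 0, 0, 0, 0.5, 0, 0, 0, 0, 0, 0, 1, 0, 0, 0, 0, 0, 0, 1, 0, 0, 0, 0, 0, 0, 1, 0, 0, 0, 0, 0, 0])

```text
clock: 33.78
tcp_pos: [386.5, 331.4, 10.9]
tool_rot: [0.639, 0.769, 0.001, 0.0]
contact_force: [-1.0, -1.7, 5.1]
grip_width: 0.727
gripper_force: 89.0
```

carry_out(series=[1, 0, 0, -0.5, 0, 0, 0, 1, 0, 0, -1.5, 0, 0, 0, 1, 0, 0, -3, 0, 0, 0, 1, 0, 0, -4, 0, 0, 0, 1, 0, 0, -4, 0, 0, 0])

```text
clock: 34.4
tcp_pos: [385.9, 330.8, 141.7]
tool_rot: [0.639, 0.769, 0.0, 0.0]
contact_force: [0.5, -0.0, -3.7]
grip_width: 0.727
gripper_force: 88.5
```

```bash
python3 -c "
from h import *
st();go((386,150,140),(615,-117.5,140),(615,-117.5,140,110))"
```

```text
t 34.4 tcp [385.9 330.8 141.7] yaw 100.6 tilt [0. 0.] w 0.727 g 88.5 F [ 0.5 -0.  -3.7] j [ 0.71 -0.03 -0.14  1.46 -0.    2.09]
(386, 150, 140) n 4 per row [-4.444 -0.828  0.043] wz 0.0 tot [-17.78  -3.31   0.17]
(615, -117.5, 140) n 6 per row [-5.084  2.931 -0.   ] wz 0.0 tot [-30.51  17.59  -0.  ]
(615, -117.5, 140, 110) n 1 per row [ 0.  0. -0.] wz -0.164 tot [ 0.  0. -0.]
```

```bash
python3 -c "
from h import *
q=imaging.camera_params('scene');np.savez('pics/scene0.npz',K=q['mtx'],V=q['view'])
print(ray('scene0',[(400,245),(415,180),(323,206)],0), ray('w2',[(42,243),(62,285)],100),ray('w2',[(62,285)],0))
go((615,-117.5,140))"
```

```text
[[ 6.40155585e+02 -3.34273889e+02  0.00000000e+00]
 [ 8.93355635e+02 -2.33375120e+02  1.13686838e-13]
 [ 6.18380103e+02 -1.16989032e+02  0.00000000e+00]] [[ 573.99464047 -265.35038845  100.        ]
 [ 629.80651916 -265.86871018  100.        ]] [[ 682.07487084 -348.47072468    0.        ]]
(615, -117.5, 140) n 9 per row [-5.365  1.586  0.019] wz 0.0 tot [-48.28  14.27   0.17]
```

carry_out(series=[1, -2, 0.59, 0, 0, 0, 0, 1, -4, 1.18, 0, 0, 0, 0, 1, -5, 1.48, 0, 0, 0, 0, 1, -5, 1.48, 0, 0, 0, 0, 1, -5, 1.48, 0, 0, 0, 0])

```text
clock: 35.02
tcp_pos: [486.3, 134.5, 140.7]
tool_rot: [0.639, 0.769, 0.0, 0.0]
contact_force: [0.8, -0.0, -4.4]
grip_width: 0.726
gripper_force: 88.5
```

carry_out(series=[1, -5, 1.48, 0, 0, 0, 0, 1, -5, 1.48, 0, 0, 0, 0, 1, -5, 1.48, 0, 0, 0, 0, 1, -5, 1.48, 0, 0, 0, 0, 1, -4, 1.18, 0, 0, 0, 0])

```text
clock: 35.65
tcp_pos: [600.2, -88.9, 140.4]
tool_rot: [0.639, 0.769, 0.0, 0.0]
contact_force: [0.6, 0.5, -4.6]
grip_width: 0.727
gripper_force: 88.5
```

carry_out(series=[1, -2, 0.59, 0, 0, 0, 0, 1, -1.28, 0.37, 0, 0, 0, 0, 1, 0, 0, 0, 0, 0, -0.164, 1, 0, 0, 3, 0, 0, 0, 1, 0, 0, 0, 0, 0, 0])

```text
clock: 36.28
tcp_pos: [613.7, -116.3, 107.8]
tool_rot: [0.573, 0.819, -0.001, -0.002]
contact_force: [0.1, -0.1, -3.0]
grip_width: 0.732
gripper_force: 89.0
```

carry_out(series=[1, 0, 0, 0, 0, 0, 0, 1, 0, 0, 0, 0, 0, 0])

```text
clock: 36.52
tcp_pos: [615.6, -117.2, 111.2]
tool_rot: [0.574, 0.819, 0.0, 0.001]
contact_force: [0.8, -0.2, -4.1]
grip_width: 0.724
gripper_force: 89.1
```

```bash
python3 -c "
from h import *
st();grab('wrist','w14');
a=np.radians(110-90);c,s=np.cos(a),np.sin(a)
for x,y in [(41,65),(-41,65)]: print(proj('w14',[(615-.0+c*x-s*y,-117.5+s*x+c*y,8)]))
go((615,-117.5,25,110))"
```

```text
t 36.52 tcp [ 615.6 -117.2  111.2] yaw 110.01 tilt [ 0.002 -0.   ] w 0.724 g 89.1 F [ 0.8 -0.2 -4.1] j [-0.19  0.26  0.12  1.43  0.    1.03]
[[308.03621215 105.9230241 ]]
[[191.77218887 105.99666999]]
(615, -117.5, 25, 110) n 2 per row [-2.000e-03 -3.200e-02  4.303e+00] wz 0.0 tot [-0.   -0.06  8.61]
```

View pics/w14.png

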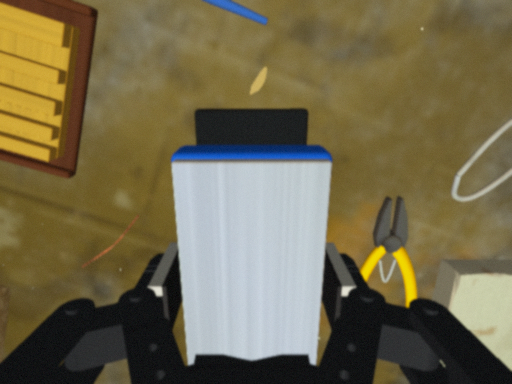

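The pad corners show at (195,109) and (307,109), so the block is centred and parallel over it. Lowering.

carry_out(series=[1, -0.04, -0.05, 3, 0, 0, 0, 1, -0.04, 0, 3, 0, 0, 0, 1, 0, 0, 1.7, 0, 0, 0, 1, 0, 0, 0.8, 0, 0, 0, 1, 0, 0, 0, 0, 0, 0])

```text
clock: 37.2
tcp_pos: [615.1, -118.3, 25.1]
tool_rot: [0.574, 0.819, 0.0, 0.0]
contact_force: [0.3, -1.0, -3.8]
grip_width: 0.725
gripper_force: 89.1
```

carry_out(series=[1, 0, 0, 0.2, 0, 0, 0, 1, 0, 0, 0, 0, 0, 0, 1, 0, 0, 0, 0, 0, 0])

```text
clock: 37.58
tcp_pos: [615.2, -118.3, 23.3]
tool_rot: [0.574, 0.819, 0.0, 0.0]
contact_force: [0.1, -0.7, -3.8]
grip_width: 0.725
gripper_force: 89.1
```

carry_out(series=[1, 0, 0, 0.2, 0, 0, 0, 1, 0, 0, 0, 0, 0, 0, 1, 0, 0, 0.15, 0, 0, 0, 1, 0, 0, 0, 0, 0, 0, 1, 0, 0, 0, 0, 0, 0])

```text
clock: 38.2
tcp_pos: [614.9, -118.3, 19.2]
tool_rot: [0.574, 0.819, -0.0, -0.0]
contact_force: [0.2, 0.5, -3.5]
grip_width: 0.728
gripper_force: 89.1
```

carry_out(series=[1, 0, 0, 0.1, 0, 0, 0, 1, 0, 0, 0, 0, 0, 0, 1, 0, 0, 0, 0, 0, 0])

```text
clock: 38.58
tcp_pos: [615.0, -118.3, 18.9]
tool_rot: [0.574, 0.819, 0.0, 0.0]
contact_force: [-4.2, 0.9, 3.7]
grip_width: 0.725
gripper_force: 90.1
```

carry_out(series=[0.4, 0, 0, 0, 0, 0, 0, -0.5, 0, 0, 0, 0, 0, 0, -0.9, 0, 0, 0, 0, 0, 0, -0.9, 0, 0, 0, 0, 0, 0, -0.9, 0, 0, -1, 0, 0, 0])

```text
clock: 39.2
tcp_pos: [614.4, -118.2, 27.8]
tool_rot: [0.574, 0.819, -0.0, -0.001]
contact_force: [-0.3, 0.1, -0.0]
grip_width: 0.947
gripper_force: 0.0
```

carry_out(series=[-0.9, 0, 0, -3, 0, 0, 0, -1, 0, 0, -5, 0, 0, 0, -1, 0, 0, -5, 0, 0, 0, -1, 0, 0, -4, 0, 0, 0, -1, 0, 0, 0, 0, 0, 0])

```text
clock: 39.83
tcp_pos: [616.2, -118.5, 203.0]
tool_rot: [0.574, 0.819, 0.001, 0.003]
contact_force: [0.3, 0.1, -0.1]
grip_width: 0.998
gripper_force: 0.0
```

```bash
python3 -c "
from h import *
st();grab('wrist','w15')
h=cv2.cvtColor(cv2.imread('pics/w15.png'),cv2.COLOR_BGR2HSV)
c=proj('w15',[(615,-118,34)])[0].astype(int);print(c)
w=np.zeros(h.shape[:2],bool);w[c[1]-90:c[1]+90,c[0]-50:c[0]+50]=1
m=w&(((h[...,2]>150)&(h[...,1]<70))|((h[...,1]>120)&(h[...,0]>95)&(h[...,0]<130)))
rect('w15',m,31)
w[:]=0;w[c[1]-90:c[1]+90,c[0]-80:c[0]+80]=1
rect('w15',w&((h[...,2]<60)|m),8)
grab('scene','s2')
for q in ['amber_bottle','ceramic_block','brass_block','bench_block','ring_tin']: print(q,[(round(d['p'],2),np.round(d['xyz']).tolist()) for d in models.recognise('scene',q)[:1]])
"
```

```text
t 39.83 tcp [ 616.2 -118.5  203. ] yaw 110.0 tilt [ 0.007 -0.001] w 0.998 g 0.0 F [ 0.3  0.1 -0.1] j [-0.19  0.26  0.3   1.6  -0.    1.03]
[249 169]
w15 [ 214  107   71  116 7633] rect ((614.880126953125, -117.5765151977539), (65.13438415527344, 114.64486694335938), 19.935321807861328)
w15 [ 210  100   81  123 9356] rect ((616.7102661132812, -119.82716369628906), (79.8236083984375, 130.06504821777344), 20.063692092895508)
amber_bottle [(0.59, [440.0, 87.0, 43.0])]
ceramic_block [(0.89, [387.0, -333.0, 86.0])]
brass_block [(0.65, [439.0, -101.0, 21.0])]
bench_block [(0.68, [608.0, -126.0, 34.0])]
ring_tin [(0.57, [627.0, 86.0, 31.0])]
```

```bash
python3 -c "
from workcell import robot
print(robot.job_done())"
```

```text
the job is handed in; nothing more can be done
None
```

I took the stack apart, set each piece right way up in its own place to within about 2–3 mm of centre by the camera checks, left the tin where it stood, and handed the job in at about 40 s; I haven't seen a verdict.

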